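Hold a belt pulley on the set-screw flat of a shaker drive

TASK

On the shaker drive, first grip the bare upright shaft and turn it until its set-screw flat squarely faces the forked black key guide on the housing. Then fit the toothed pulley on the shaft, hub and set-screw up, with the set-screw over the flat, push it down until the sprung thrust ring under it bottoms, and finish while still gripping it by the hub and holding it down there, as the ring pushes back up and somebody else will tighten the screw. Leave the bottle, the jug and the jar where they are.

Things in the scene. Friction and masses are not known exactly. Their poses are not given: they have to be found in the camera images.
- drive: Shaker drive fixed to the table: white housing 184 x 144 mm, metal top 70 mm above the table. Origin: under its centre, on the shaft axis; z up; x points from the shaft to the forked key guide (on top): two black uprights 12 x 14 mm with a 16 mm gap between them on the x axis, 74 mm from the shaft axis, tops 112 mm above the table. Position and yaw vary.
- shaft (a joint): Turn of the shaft about its upright axis (rad), counter-clockwise seen from above: 0 when the flat faces the key guide. Starts between 0.5 and 1.45, so it is to be turned clockwise. Stiff (0.08 N m), it stays where it is left. Fingers closed on the flat and the back feel 19 mm (elsewhere up to 24 mm), and pull the shaft square to their pads.
- shaft_top (a point): Centre of the top end of the bare steel shaft, 136 mm above the table, on the drive's origin axis. x points out through the flat and turns with the shaft, z up. Shaft 24 mm in diameter, with one flat along its whole length, 7 mm from the axis (D section, 19 mm across flat and back). It shows 56 mm above the thrust ring; the upper 3 mm are chamfered.
- thrust_ring (a joint): How far the dark steel thrust ring round the foot of the shaft (50 mm in diameter) is pushed down (m): 0 at rest, its top 80 mm above the table, 0.006 when bottomed, its top 74 mm above the table. A spring pushes it up with 3.6 N at rest and 10.8 N when bottomed.
- pulley_mid (a point): Centre (half-way up, on the bore axis) of the loose aluminium pulley standing on the table, about 0.28 kg, 46 mm tall: below, a toothed rim 62 mm in diameter, 14 mm tall; above, a plain hub 40 mm in diameter, 32 mm tall. Through bore 27 mm in diameter. x points to the set-screw, z up. On the shaft with the ring bottomed, this point is 97 mm above the table.
- screw_head (a point): Outer end of the set-screw (8 mm in diameter), which crosses the pulley's hub along the pulley's x, 32 mm above its underside: it stands 8 mm proud outside, this point being 28 mm from the bore axis; its inner tip is 8.5 mm from the axis, so the pulley goes down the shaft only with the screw over the flat.
- bottle: Bystander: amber bottle with cap, 68 mm in diameter, 150 mm tall; origin at the centre of its underside.
- jug: Bystander: white plastic jug, 84 mm in diameter, 110 mm tall, with a handle; origin at the centre of its underside.
- jar: Bystander: low jar with lid, 72 mm in diameter, 75 mm tall; origin at the centre of its underside.
Things that resemble listed ones, but are neither listed nor needed, are in the scene too. What is meant by the drive is not blue, and is the smaller of those in its own colour.

How it is judged:
On the way:
1. the fingers grip the shaft while its flat faces the key guide (value of joint shaft between -0.2 and 0.2 rad and contact force between the fingers and shaft above 3 N and velocity of joint shaft between -0.1 and 0.1 rad/s), for 0.2 s.
At the end, for the whole second after the job is handed in: The program has ended and the fingers still grip the pulley (over 3 N): it is upright on the shaft within 4 mm of its axis, its set-screw over the flat within 0.25 rad, the thrust ring held down at least 4.5 of its 6 mm, pulley at rest, and the flat faces the key guide within 0.2 rad (value of joint shaft between -0.2 and 0.2 rad and value of joint thrust_ring above 0.0045 m and horizontal distance between pulley_mid and shaft_top below 0.004 m and z of pulley_mid in the frame of drive below 0.1 m and angle between pulley_mid's own z axis and vertical below 0.1 rad and angle between the x axis of pulley_mid and the x axis of shaft_top, either way round below 0.25 rad and x of screw_head in the frame of shaft_top above 0.02 m and contact force between the fingers and pulley above 3 N and linear speed of pulley below 0.02 m/s); the arm keeps its last pose, push and grip.
It fails at once if the bottle is shifted by more than 25 mm or tipped (distance of bottle from where it was at the start of the episode above 0.025 m or angle between bottle's own z axis and vertical above 0.3 rad).
It fails at once if the jug is shifted by more than 25 mm or tipped (distance of jug from where it was at the start of the episode above 0.025 m or angle between jug's own z axis and vertical above 0.3 rad).
It fails at once if the jar is shifted by more than 25 mm or tipped (distance of jar from where it was at the start of the episode above 0.025 m or angle between jar's own z axis and vertical above 0.3 rad).
It also fails if it takes over 67 s, if anything falls off the work surface, if the arm or the gripper's body presses on something with over 40 N, if the wrist force passes 120 N, or if a joint passes its speed limit or range.

ROBOT

A 6-joint arm with a two-finger parallel gripper is mounted at the origin on the work surface. World frame = base frame: x ahead of the robot, y to its left, z up, the work surface at z = 0. Lengths are in m, angles in rad, forces in N, time in s.
With the tool pointing down it reaches from about 0.375 to 0.9 m from the base axis. Payload 3.1 kg.
Tool frame: the origin (TCP) lies at the very end of the fingers, on their centre line; the grasp point (between the pads) lies 19 mm behind it; z points along the fingers, y is the line along which they close (so a half turn about z gives the same grasp; the last joint's range is limited). The gripper opens to 87 mm and grips with 3 to 60 N. Pads are 19 mm wide; open, the fingers measure 117 mm over their backs; the gripper's body (75 mm by 190 mm) begins 51 mm behind the grasp point.
Start: joints at [-1.306, 0.527, 1.433, -0, 1.181, -0.178], TCP at [0.268, -0.564, 0.187] pointing down, gripper open.
Joint ranges: [-3.08, 3.08], [-0.75, 2.2], [0.22, 2.44], [-1.43, 4.57], [0, 2.65], [-2.85, 2.85]. Speed limits (rad/s): [2.79, 2.79, 3.14, 3.14, 3.14, 3.14].

INTERFACE

Orientations are given as a 3x3 rotation matrix whose columns are the frame's x, y, z axes.
In Python, from rig import env gives the robot as it stands.
- The arm moves only by the tool play_rows, never from a script. Its argument "targets" is a list of rows, each an object of numbers: "dx", "dy", "dz": the shift along the tool's x, y, z in cm; "yaw": the turn about the tool's z in rad. In form: [{"dx": .., "dy": .., "dz": .., "yaw": ..}, ...]. A call has exactly 10 rows; each row shifts and turns the commanded pose from where the row before left it, along the tool's axes as they then stand; what a row does not reach is not made up. A row lasts 1/12 s, in which the tool goes at most 41.7 mm and 7.16 degrees, less where a joint would pass 70% of its speed; a pose out of reach is approached as far as the arm can. A call with a gripper value outside its range is refused whole. "fingers" is the finger opening in cm, from 0 to 8.7, set as the call begins (left out, the last holds). The fingers move at their own pace and stop on an object; "grip_force" is the grip in N (left out, the last holds). Time passes only in rows, so rows that do not move let the fingers close, or fill a call up. It gives the time, the measured TCP pose, the force, the opening and the grip force at its end, in the units of the state.
- env.state(): the state, without advancing time (a new reading comes with each control period).
- env.snapshot(name): name is "scene" or "top" or "wrist"; returns a dict with "pixels" (384x512x3 uint8, red, green, blue), "fovy" (degrees; the focal length in pixels is half the picture's height over the tangent of half this angle, whatever the lens; pixels are square), "cx", "cy" (the principal point, pixels), "world_from_camera" (4x4, takes a point from camera to world coordinates). Camera axes: x right, y up, looking along -z (the intrinsics and any distortion apply to the point x, -y, -z); pixel columns grow to the right and rows downward; lengths in m; the calibration is good to about 2 mm. A picture is of the moment at which its call begins. There is no depth.
- env.sign_off(): hands the job in; it is judged then, once.
The state is a dict: "t": time; "qpos": joint angles; "qvel": joint speeds; "effort": joint torques, N m; "ee_pos": TCP position; "orientation": TCP orientation; "contact_force": force on the tool from outside, world axes, zero at the start; "torque": the same for the moment, N m; "width": finger opening in m; "grasp_force": force on a finger pad.
Only numpy, scipy, OpenCV 4.12 (cv2) and the standard library are available. Lean on these libraries where they do the work, as an engineer would, in place of code of your own. Each camera call takes 0.05 s, during which the arm holds its last target. There are 200 camera calls.

## Working session

There is one attempt and no reset: what is moved stays moved. The work goes in short steps, Python scripts to look and compute and a tool call to move; the robot and the scene stay as the last step left them, time stands still between calls to the robot, and variables do not carry over. Pictures are saved under pics/ and viewed, at most 13 in all, crops included, and the job is handed in when it is done.

Besides the shell and the picture viewer there is one more tool, called after "Emit:" as name(argument=value, ...) on one line, values as JSON. play_rows: Moves the arm, as the interface text tells. Its arguments: {"type":"object","properties":{"targets":{"type":"array","items":{"type":"object","properties":{"dx":{"type":"number"},"dy":{"type":"number"},"dz":{"type":"number"},"yaw":{"type":"number"}}}},"fingers":{"type":"number"},"grip_force":{"type":"number"}},"required":["targets"]}

```bash
ls; mkdir -p pics; cat > h.py <<'E'
import numpy as np, cv2
from rig import env
def snap(n,f=None):
    s=env.snapshot(n)
    if f: cv2.imwrite(f,cv2.cvtColor(s["pixels"],cv2.COLOR_RGB2BGR))
    return s
def K(s):
    f=s["pixels"].shape[0]/2/np.tan(np.radians(s["fovy"])/2); return f
def ray(s,u,v):
    f=K(s);T=np.array(s["world_from_camera"])
    d=T[:3,:3]@np.array([(u-s["cx"])/f,-(v-s["cy"])/f,-1.]);return T[:3,3],d/np.linalg.norm(d)
def onz(s,u,v,z):
    o,d=ray(s,u,v);return o+d*(z-o[2])/d[2]
def proj(s,p):
    T=np.array(s["world_from_camera"]);q=T[:3,:3].T@(np.asarray(p,float)-T[:3,3]);f=K(s)
    return s["cx"]-f*q[0]/q[2], s["cy"]+f*q[1]/q[2]
E
python3 - <<'E'
from h import *
a=snap("scene");b=snap("top")
for s in(a,b): print({k:v for k,v in s.items() if k!="pixels"})
import pickle;pickle.dump((a,b),open("s0.pkl","wb"))
for n,s in(("sc",a),("tp",b)): cv2.imwrite(f"pics/{n}.png",cv2.resize(cv2.cvtColor(s["pixels"],cv2.COLOR_RGB2BGR),(800,600),interpolation=cv2.INTER_CUBIC))
print(env.state())
E
```

```text
pics
{'fovy': 49.75571291403992, 'cx': 255.39774507950693, 'cy': 186.83011808614322, 'world_from_camera': array([[-0.80718695, -0.4099423 ,  0.42473113,  1.01726818],
       [ 0.59028827, -0.56421174,  0.57725633,  0.66802871],
       [ 0.0029965 ,  0.71666758,  0.69740849,  0.93242186],
       [ 0.        ,  0.        ,  0.        ,  1.        ]])}
{'fovy': 44.97541993311781, 'cx': 253.6241163094532, 'cy': 190.4571545194496, 'world_from_camera': array([[-0.00369022,  0.99685356, -0.07917926,  0.34596946],
       [-0.99998356, -0.00402619, -0.00408399, -0.01051309],
       [-0.00438993,  0.07916289,  0.99685203,  1.81405571],
       [ 0.        ,  0.        ,  0.        ,  1.        ]])}
{'t': 0.1, 'qpos': array([-1.30547359e+00,  5.28354313e-01,  1.43375254e+00, -1.93883256e-05,
        1.18143168e+00, -1.78511406e-01]), 'qvel': array([-0.00041486, -0.00205702, -0.00416918, -0.00023936,  0.00068165,
       -0.00057631]), 'effort': array([-5.23793369e-04, -4.40984094e+01, -1.77151108e+01,  6.36386708e-02,
        5.34227653e-02, -4.27892883e-05]), 'ee_pos': array([ 0.26819974, -0.56372731,  0.18638806]), 'orientation': array([[ 9.03108821e-01,  4.29411433e-01, -5.27558808e-04],
       [ 4.29411632e-01, -9.03106938e-01,  1.87308347e-03],
       [ 3.27881435e-04, -1.91813809e-03, -9.99998107e-01]]), 'contact_force': array([ 0.48410463, -0.33297652,  0.38858138]), 'torque': array([ 0.00114655,  0.00737844, -0.03874715]), 'grasp_force': 0.0, 'width': 0.08724995004301554}
```

View pics/sc.png

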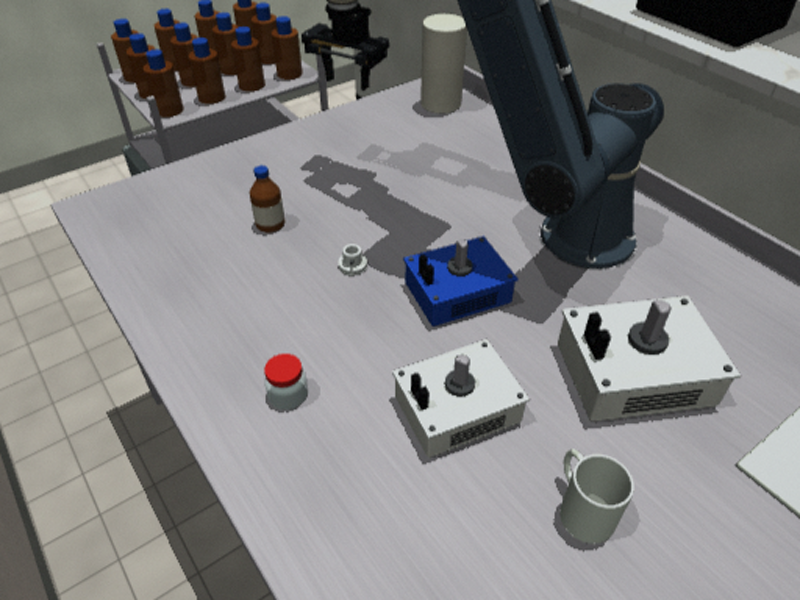

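View pics/tp.png

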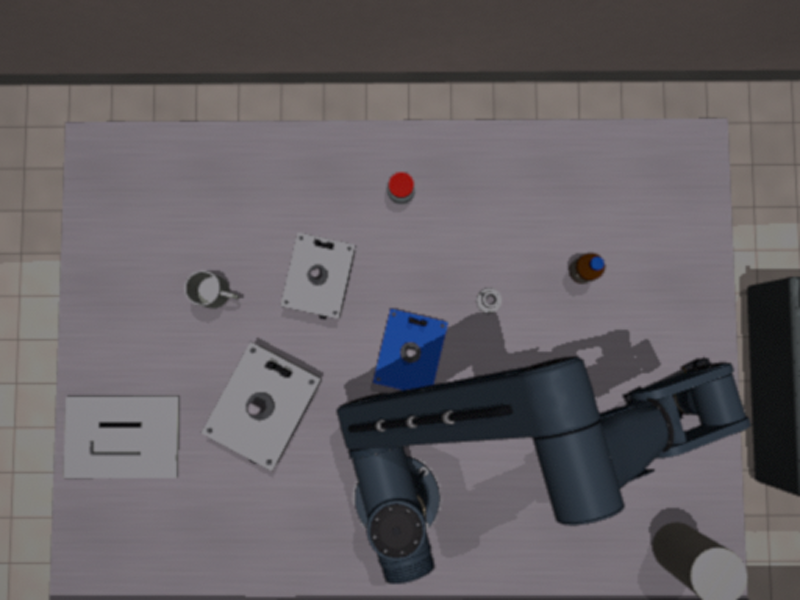

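The smaller white drive is at scene (460,395) and top (318,272) in the 800-px views. Its black guide is at scene (419,392) and top (323,244). The pulley is at scene (352,260) and top (489,299), and the jug, jar and bottle are clear of both.

```bash
python3 - <<'E'
from h import *
import pickle;a,b=pickle.load(open("s0.pkl","rb"))
k=.64
def blob(s,x0,y0,x1,y1,f):
    p=s["pixels"][y0:y1,x0:x1].astype(int);m=f(p).astype(np.uint8)
    n,l,st,c=cv2.connectedComponentsWithStats(m,connectivity=8)
    return [(st[i,4],c[i]+[x0,y0]) for i in range(1,n) if st[i,4]>5],m
# top: housing plate
g=blob(b,176,145,235,212,lambda p:p.min(2)>125)
print("plate",g[0])
m=g[1]
cn=max(cv2.findContours(m,cv2.RETR_EXTERNAL,cv2.CHAIN_APPROX_NONE)[0],key=cv2.contourArea)
r=cv2.minAreaRect(cn);bx=cv2.boxPoints(r)+[176,145];print("rect",bx)
P=np.array([onz(b,u,v,.07) for u,v in bx]);print(P.round(4),P.mean(0),[np.linalg.norm(P[i]-P[i-1]) for i in range(4)])
g=blob(b,195,150,220,162,lambda p:p.max(2)<50);print("guide top",g[0],[onz(b,*c,.112).round(4) for _,c in g[0]])
g=blob(a,255,235,280,265,lambda p:p.max(2)<50);print("guide sc",g[0],[onz(a,*c,.09).round(4) for _,c in g[0]])
w=onz(b,318*k,270*k,.136);print("shaft top~",w, "sc",onz(a,461*k,357*k,.136))
w=onz(b,489*k,299*k,.03);print("pulley~",w,"sc",onz(a,352*k,248*k,.046))
for n,s,(x,y,h) in(("a",a,(294,245,30)),("b",b,(203,172,30)),("c",a,(225,165,22)),("d",b,(313,191,22))):
    c=cv2.cvtColor(s["pixels"][y-h:y+h,x-h:x+h],cv2.COLOR_RGB2BGR)
    c=cv2.resize(c,(300,300),interpolation=cv2.INTER_CUBIC);globals()["im"+n]=c
cv2.imwrite("pics/crop.png",np.vstack([np.hstack([ima,imb]),np.hstack([imc,imd])]))
s=env.snapshot("wrist");print(s["fovy"],s["cx"],s["cy"],s["world_from_camera"])
E
```

```text
plate [(np.int32(1497), array([202.40280561, 176.90714763])), (np.int32(8), array([206.5 , 152.75]))]
rect [[179.06680107 195.10609055]
 [189.77406883 147.99410677]
 [226.38310242 156.3143425 ]
 [215.67583466 203.42632675]]
[[0.468  0.2779 0.07  ]
 [0.6474 0.2388 0.07  ]
 [0.6149 0.0995 0.07  ]
 [0.4361 0.1397 0.07  ]] [0.54161925 0.18898706 0.07      ] [np.float64(0.14186550806942297), np.float64(0.18360556644058365), np.float64(0.14300684118745288), np.float64(0.1832675050959487)]
guide top [(np.int32(28), array([207.        , 156.10714286]))] [array([0.6095, 0.1687, 0.112 ])]
guide sc [(np.int32(153), array([267.96078431, 250.62745098]))] [array([0.6146, 0.1753, 0.09  ])]
shaft top~ [0.54450528 0.17861048 0.136     ] sc [0.5401923  0.18763125 0.136     ]
pulley~ [ 0.48325948 -0.23198461  0.03      ] sc [ 0.47931609 -0.23140673  0.046     ]
70.40225708576799 253.26658522264788 196.76127765223615 [[ 0.42996619  0.87303173  0.2300971   0.33222661]
 [-0.90284421  0.41610303  0.10830791 -0.53401819]
 [-0.00118786 -0.25431057  0.96712188  0.38415069]
 [ 0.          0.          0.          1.        ]]
```

View pics/crop.png

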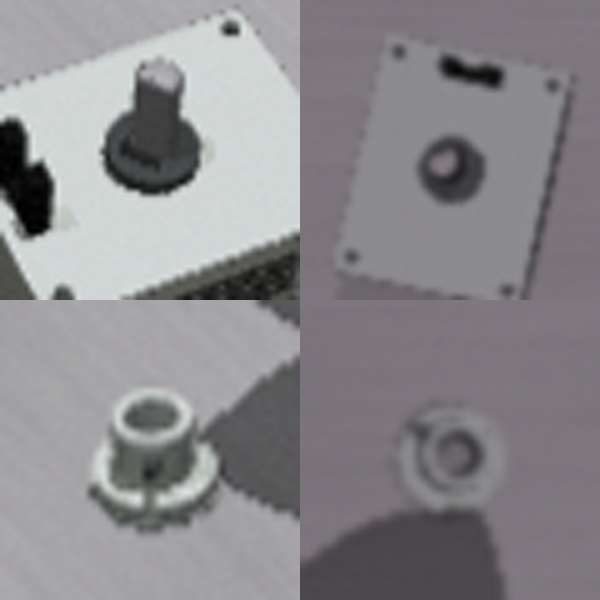

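Emit:
play_rows(targets=[{"dx":2.85,"dy":-2.81,"dz":-0.4},{"dx":2.85,"dy":-2.81,"dz":-0.4},{"dx":2.85,"dy":-2.81,"dz":-0.4},{"dx":2.85,"dy":-2.81,"dz":-0.4},{"dx":2.85,"dy":-2.81,"dz":-0.4},{"dx":2.85,"dy":-2.81,"dz":-0.4},{"dx":2.85,"dy":-2.81,"dz":-0.4},{"dx":2.85,"dy":-2.81,"dz":-0.4},{"dx":2.85,"dy":-2.81,"dz":-0.4},{"dx":2.85,"dy":-2.81,"dz":-0.4}])

```text
$.targets[0]: bad value
```

Emit:
play_rows(targets=[{"dx":2.85,"dy":-2.81},{"dx":2.85,"dy":-2.81},{"dx":2.85,"dy":-2.81},{"dx":2.85,"dy":-2.81},{"dx":2.85,"dy":-2.81},{"dx":2.85,"dy":-2.81},{"dx":2.85,"dy":-2.81},{"dx":2.85,"dy":-2.81},{"dx":2.85,"dy":-2.81},{"dx":2.85,"dy":-2.81}])

```text
$.targets[0]: bad value
```

Emit:
play_rows(targets=[{"yaw":-0.12},{"yaw":-0.12},{"yaw":-0.12},{"yaw":-0.12},{"yaw":-0.12},{"yaw":-0.12},{"yaw":-0.12},{"yaw":-0.12},{"yaw":-0.12},{"yaw":0}])

```text
$.targets[0]: bad value
```

```bash
cat >> h.py <<'E'
def st():
    s=env.state();R=s["orientation"];print("t",s["t"],"p",s["ee_pos"].round(4),"psi",np.arctan2(R[1,0],R[0,0]).round(4),"w",round(s["width"],4),"gf",round(s["grasp_force"],1),"F",s["contact_force"].round(1),"q",s["qpos"].round(2));return s
def totool(s,d):
    return (s["orientation"].T@np.asarray(d)*100).round(2)
E
python3 - <<'E'
from h import *
import pickle
st();s=snap("wrist");pickle.dump(s,open("w1.pkl","wb"))
print(proj(s,[.5416,.189,.136]),proj(s,[.614,.173,.112]))
cv2.imwrite("pics/w1.png",cv2.resize(cv2.cvtColor(s["pixels"],cv2.COLOR_RGB2BGR),(800,600),interpolation=cv2.INTER_CUBIC))
E
```

```text
t 0.15 p [ 0.2682 -0.5638  0.1865] psi 0.4438 w 0.087 gf 0.0 F [-0.1  0.1 -0.5] q [-1.31  0.53  1.43 -0.    1.18 -0.18]
(np.float64(-1096.4395878692378), np.float64(-1114.9768318562892)) (np.float64(-902.5426597197212), np.float64(-1165.6889527963287))
```

View pics/w1.png

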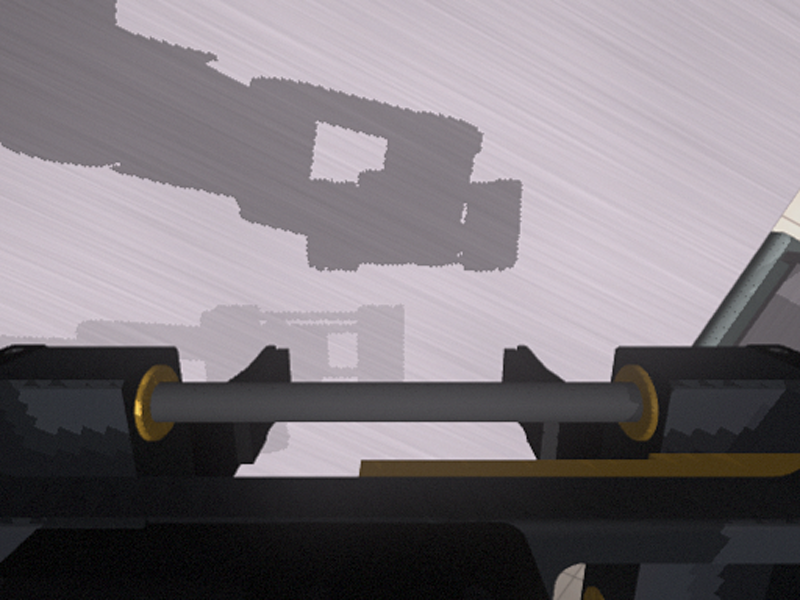

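The first wrist view shows only bare table, with the fingers across row ~400. The moves were refused, apparently because every row needs all four keys.

Emit:
play_rows(targets=[{"dx":2.45,"dy":-2.81,"dz":-0.4,"yaw":0},{"dx":2.45,"dy":-2.81,"dz":-0.4,"yaw":0},{"dx":2.45,"dy":-2.81,"dz":-0.4,"yaw":0},{"dx":2.45,"dy":-2.81,"dz":-0.4,"yaw":0},{"dx":2.45,"dy":-2.81,"dz":-0.4,"yaw":0},{"dx":2.45,"dy":-2.81,"dz":-0.4,"yaw":0},{"dx":2.45,"dy":-2.81,"dz":-0.4,"yaw":0},{"dx":2.45,"dy":-2.81,"dz":-0.4,"yaw":0},{"dx":2.45,"dy":-2.81,"dz":-0.4,"yaw":0},{"dx":2.45,"dy":-2.81,"dz":-0.4,"yaw":0}])

```text
t: 1.03
ee_pos: [0.369, -0.2036, 0.2275]
orientation: [[0.903, 0.429, 0.0], [0.429, -0.903, 0.0], [0.0, 0.0, -1.0]]
contact_force: [0.9, -0.4, -1.0]
width: 0.0873
grasp_force: 0.0
```

Emit:
play_rows(targets=[{"dx":2.45,"dy":-2.81,"dz":0,"yaw":0},{"dx":2.45,"dy":-2.81,"dz":0,"yaw":0},{"dx":2.45,"dy":-2.81,"dz":0,"yaw":0},{"dx":2.45,"dy":-2.81,"dz":0,"yaw":0},{"dx":2.45,"dy":-2.81,"dz":0,"yaw":0},{"dx":2.45,"dy":-2.81,"dz":0,"yaw":0},{"dx":2.45,"dy":-2.81,"dz":0,"yaw":0},{"dx":2.45,"dy":-2.81,"dz":0,"yaw":0},{"dx":2.45,"dy":-2.81,"dz":0,"yaw":0},{"dx":2.45,"dy":-2.81,"dz":0,"yaw":0}])

```text
t: 1.87
ee_pos: [0.4696, 0.1555, 0.2273]
orientation: [[0.903, 0.43, 0.0], [0.43, -0.903, -0.0], [0.0, 0.0, -1.0]]
contact_force: [0.4, -1.0, -0.2]
width: 0.0869
grasp_force: 0.0
```

```bash
python3 - <<'E'
from h import *
import pickle
st();s=snap("wrist");pickle.dump(s,open("w1.pkl","wb"))
print(proj(s,[.5416,.189,.136]),proj(s,[.614,.173,.112]))
cv2.imwrite("pics/w2.png",cv2.resize(cv2.cvtColor(s["pixels"],cv2.COLOR_RGB2BGR),(800,600),interpolation=cv2.INTER_CUBIC))
E
```

```text
t 1.8667 p [0.4696 0.1555 0.2273] psi 0.4441 w 0.0869 gf 0.0 F [ 0.4 -1.  -0.2] q [ 0.09  0.3   1.7  -0.    1.14  1.22]
(np.float64(253.479670603089), np.float64(116.20730199444755)) (np.float64(296.90202100510817), np.float64(58.85565694763778))
```

View pics/w2.png

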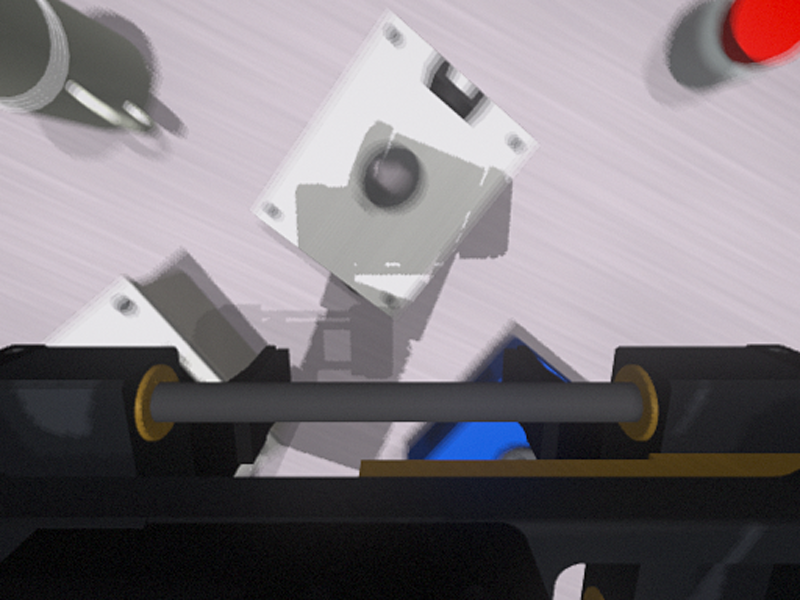

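The wrist view shows the shaft top near (393,176) and the guide near (458,85), in 800-px coordinates. The gripper's shadow covers the housing, and the predicted shaft position agrees to about 4 px. Next I'll get the direction of the flat.

```bash
python3 - <<'E'
from h import *
import pickle
s=pickle.load(open("w1.pkl","rb"));p=s["pixels"]
c=p[85:141,224:280].astype(float);g=c.mean(2)
c2=np.clip((g-20)*2,0,255).astype(np.uint8)
cv2.imwrite("pics/w2c.png",cv2.resize(c2,(560,560),interpolation=cv2.INTER_NEAREST))
# housing corner yaw from guide: print brightness profile around shaft
print(g[12:44:2,12:44:2].astype(int))
E
```

```text
[[139 137 118 119 102 114 101  86  87  87  87  88  87  92 153 177]
 [137 115 116  86  88 108  86  87  86  86  89  87  88  88  88 151]
 [116 119  91  97  91  94  87  89  88  87  87  86  88  88  85 112]
 [116 103 114 127 113 101 100  99  96  97  90  89  88  89  86  93]
 [ 98  99 140 122 120 114 114 112 109 108  99  90  85  86  88  86]
 [ 91 105 151 125 131 129 124 120 121 119 113  99  91  84  85  86]
 [ 90  98 139 123 135 140 137 135 132 133 125 116 101  92  86  87]
 [ 84  98 130 124 132 143 141 139 140 137 129 121 112  99  86  83]
 [ 83  93 111 119 131 139 139 136 138 129 127 115 112  98  87  84]
 [ 76  79  88 115 129 140 139 139 129 127 121 116 106  98  87  81]
 [ 76  73  77  90 115 129 133 129 127 119 116 110 103  97  86  87]
 [ 76  75  75  78  89 111 118 122 118 114 108 104  96  90  81 105]
 [ 75  74  74  71  76  85 105 104 106 108  98  98  90  82  83 115]
 [ 71  75  72  73  73  73  81  93  97  92  93  89  83  83 110 114]
 [ 71  73  73  72  70  72  75  82  79  83  83  83  81  97 113 136]
 [ 90  71  73  71  75  77  76  78  79  79  80  80  91 113 127 136]]
```

View pics/w2c.png

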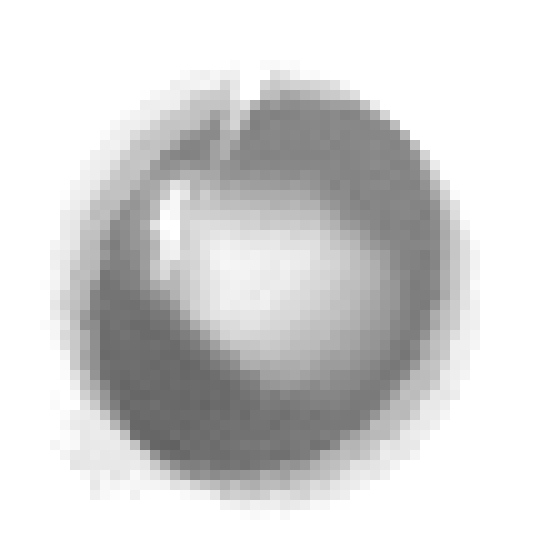

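The crop is soft: a bright disc about 22 px across, with its top edge nearly straight. I'll check the flat against the shading on the shaft's side in the scene view.

```bash
python3 - <<'E'
from h import *
s=snap("scene");S=[s["pixels"].astype(float)]
for i in range(5): S.append(snap("scene")["pixels"].astype(float))
I=np.mean(S,0).mean(2)
for z in(.125,.118,.112,.105,.1,.095):
    u,v=proj(s,[.5416,.189,z]);r=int(round(v))
    print(z,round(u,1),round(v,1),I[r,int(u)-9:int(u)+10].astype(int))
# wrist: average
s=snap("wrist");I=np.mean([snap("wrist")["pixels"].astype(float) for i in range(5)],0).mean(2)
g=I[95:127,236:270]
gx=cv2.Sobel(g,cv2.CV_64F,1,0);gy=cv2.Sobel(g,cv2.CV_64F,0,1)
# radial profile: shaft boundary by direction about predicted centre
c0=np.array([251.5,113.0])
import scipy.ndimage as nd
for a in range(0,360,15):
    d=np.array([np.cos(np.radians(a)),-np.sin(np.radians(a))])
    r=np.arange(4,18,1.);q=c0+r[:,None]*d
    print(a,nd.map_coordinates(I,[q[:,1],q[:,0]],order=1).astype(int))
E
```

```text
0.125 294.7 231.9 [125 124 124 124 124 119  74  68  70  74  78  87  92  89  74  76 128 128
 127]
0.118 294.5 233.7 [124 122 123 124 121  89  68  69  69  69  68  67  68  64  63 100 126 126
 126]
0.112 294.3 235.2 [124 125 124 124 124 102  69  67  68  68  69  68  69  63  63 106 127 126
 124]
0.105 294.1 236.9 [124 126 123  94  77  63  68  70  69  69  67  68  68  62  64 115 124 125
 126]
0.1 294.0 238.2 [125 126 123  94  53  42  54  68  69  69  68  68  68  67  60  62  88 111
 127]
0.095 293.8 239.4 [125 121  92  52  38  41  61  68  68  69  69  68  68  68  60  50  44  67
 110]
0 [138 137 135 135 129 110  91  84  85  85  85  86  85  84]
15 [137 138 137 136 130 114  95  85  86  86  86  87  85  86]
30 [136 136 137 137 134 120 103  87  87  87  87  87  87  87]
45 [137 136 131 120 108  96  86  86  86  87  87  86  87  86]
60 [137 133 119 103  90  86  86  86  87  87  87  86  87  85]
75 [137 127 109  95  87  86  88  88  88  88  89  88  87  87]
90 [140 131 109  93  86  86  86  86  87  87  86  86  86  87]
105 [142 135 116  98  87  85  86  86  86  86  88  99 108 109]
120 [143 140 130 110  97  87  85
[... 259 characters left out ...]
7  80  84  85  85]
195 [141 143 145 140 131 124 113  98  83  74  73  74  74  74]
210 [138 140 143 139 134 123 106  93  80  75  74  74  74  73]
225 [139 140 140 139 135 119  98  86  78  73  73  73  73  73]
240 [138 138 139 139 141 133 105  86  76  72  73  72  73  72]
255 [138 138 138 139 137 116  94  81  75  72  73  72  72  72]
270 [139 138 137 133 125 104  91  80  74  71  78  82  83  83]
285 [139 135 131 129 122 108  92  80  80  83  83  83  83  81]
300 [138 132 132 130 120 103  87  80  82  84  82  82  81  81]
315 [137 131 132 130 120 103  87  81  84  84  83  82  82  82]
330 [137 132 134 131 121 103  86  82  84  83  83  83  83  82]
345 [138 134 134 134 124 104  86  81  85  85  83  83  83  82]
```

Emit:
play_rows(targets=[{"dx":0,"dy":0,"dz":0,"yaw":-0.123},{"dx":0,"dy":0,"dz":0,"yaw":-0.123},{"dx":0,"dy":0,"dz":0,"yaw":-0.123},{"dx":0,"dy":0,"dz":0,"yaw":-0.123},{"dx":0,"dy":0,"dz":0,"yaw":-0.123},{"dx":0,"dy":0,"dz":0,"yaw":-0.123},{"dx":0,"dy":0,"dz":0,"yaw":-0.123},{"dx":0,"dy":0,"dz":0,"yaw":-0.123},{"dx":0,"dy":0,"dz":0,"yaw":-0.123},{"dx":0,"dy":0,"dz":0,"yaw":-0.123}])

```text
t: 3.35
ee_pos: [0.4696, 0.1532, 0.2273]
orientation: [[-0.108, 0.994, 0.0], [0.994, 0.108, 0.0], [0.0, 0.0, -1.0]]
contact_force: [0.2, 0.4, -0.7]
width: 0.0872
grasp_force: 0.0
```

Emit:
play_rows(targets=[{"dx":0,"dy":0,"dz":0,"yaw":-0.123},{"dx":0,"dy":0,"dz":0,"yaw":-0.123},{"dx":0.2,"dy":2.0,"dz":0,"yaw":0},{"dx":0.2,"dy":2.0,"dz":0,"yaw":0},{"dx":0.2,"dy":2.0,"dz":0,"yaw":0},{"dx":0.2,"dy":2.1,"dz":0,"yaw":0},{"dx":0,"dy":0,"dz":2,"yaw":0},{"dx":0,"dy":0,"dz":2,"yaw":0},{"dx":0,"dy":0,"dz":0,"yaw":0},{"dx":0,"dy":0,"dz":0,"yaw":0}], fingers=5.5)

```text
t: 4.18
ee_pos: [0.542, 0.1883, 0.1863]
orientation: [[-0.342, 0.94, -0.003], [0.94, 0.342, -0.0], [0.001, -0.003, -1.0]]
contact_force: [-0.3, -0.1, -0.1]
width: 0.0554
grasp_force: 0.0
```

```bash
python3 - <<'E'
from h import *
import pickle
w=pickle.load(open("w1.pkl","rb"));print(onz(w,251.3,112.8,.136))
s=st();p=s["ee_pos"];print("to go",totool(s,[.543-p[0],.191-p[1],.093-p[2]]))
a=snap("scene");x,y,h=294,235,45
cv2.imwrite("pics/g1.png",cv2.resize(cv2.cvtColor(a["pixels"][y-h:y+h,x-h:x+h],cv2.COLOR_RGB2BGR),(500,500)))
E
```

```text
[0.54364377 0.19242753 0.136     ]
t 4.1833 p [0.542  0.1883 0.1863] psi 1.9194 w 0.0554 gf 0.0 F [-0.3 -0.1 -0.1] q [ 0.14  0.46  1.56  0.    1.12 -0.21]
to go [0.21 0.21 9.33]
```

View pics/g1.png

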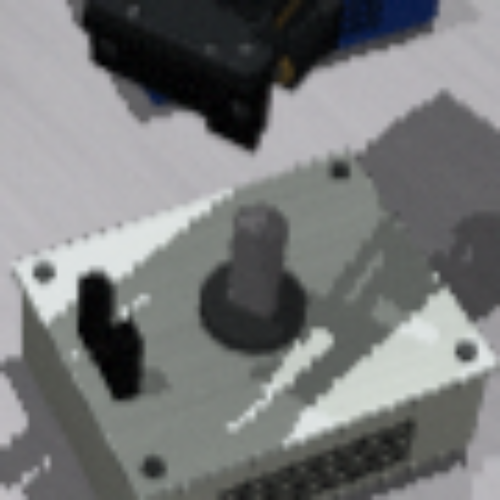

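```bash
python3 - <<'E'
from h import *
s=st();a=snap("scene")
for k in(-.0275,.0,.0275):
    P=s["ee_pos"]+s["orientation"]@[0,k,0];u,v=proj(a,P);print(k,(u-249)*5.556,(v-190)*5.556)
u,v=proj(a,[.543,.191,.136]);print((u-249)*5.556,(v-190)*5.556)
E
```

```text
t 4.2333 p [0.543  0.1885 0.1875] psi 1.9194 w 0.0553 gf 0.0 F [ 0.1 -0.4  1.1] q [ 0.14  0.46  1.56  0.    1.12 -0.21]
-0.0275 291.5491558428807 102.64999478616481
0.0 260.43945697304906 141.28985257594618
0.0275 228.2903324372627 181.2207308954855
255.84850914984926 221.29915905389853
```

```bash
python3 - <<'E'
from h import *
s=st();a=snap("scene");I=a["pixels"].max(2)
print(I[204:224,280:306:2])
for z in(0,):
  for k in(-.0275,.0275):
    for x in(-.0095,.0095):
      for t in(0,.012):
        P=s["ee_pos"]+s["orientation"]@[x,k+np.sign(k)*t,0];print(x,k,t,np.round(proj(a,P),1))
E
```

```text
t 4.2833 p [0.5436 0.1886 0.1882] psi 1.9195 w 0.0548 gf 0.0 F [0.7 0.  0.2] q [ 0.14  0.46  1.56  0.    1.12 -0.21]
[[  4   8  10  11  10  16  14  12   7  39  41  59 185]
 [  6   6   6   7   7   3  15  10  11 150  60 152 187]
 [  2  11   5   0   6   4  13   8  24 184 160 181 184]
 [  5   4   6  12   8  11   6   3  32 186 186 184 184]
 [ 57  15  10   4   4  14  15   7  40 185 186 185 183]
 [ 91  83  31  10   6  14  28   4  42 186 187 186 185]
 [162 165 147  10   6  13  16   7  49 186 186 185 184]
 [186 186 180  11   5  10   8   9  53 186 187 186 185]
 [186 186 180   3   5   2  11   3  96 187 187 186 183]
 [184 186 185  99   5  10   8  10 165 186 186 186 186]
 [182 185 186 168 101   4   4  28 187 184 187 186 188]
 [184 183 186 184 166  99   9  48 186 185 185 186 188]
 [181 183 182 184 186 166 100  66 185 188 186 187 185]
 [183 183 185 184 183 182 166 158 185 186 187 188 185]
 [181 184 183 182 187 184 180 185 187 186 185 184 185]
 [183 183 181 183 185 187 182 182 186 186 185 156 168]
 [180 183 183 184 182 187 184 179 184 186 166 131 141]
 [180 183 182 182 183 183 186 182 181 166 139 130 132]
 [180 181 183 182 183 183 186 165 145 138 130 132 132]
 [180 177 186 182 180 182 163 136 128 130 129 132 127]]
-0.0095 -0.0275 0 [298.  206.8]
-0.0095 -0.0275 0.012 [300.4 203.9]
0.0095 -0.0275 0 [304.7 210. ]
0.0095 -0.0275 0.012 [307.1 207. ]
-0.0095 0.0275 0 [286.5 220.8]
-0.0095 0.0275 0.012 [283.9 224. ]
0.0095 0.0275 0 [293.4 224.3]
0.0095 0.0275 0.012 [290.8 227.5]
```

```bash
python3 - <<'E'
from h import *
import pickle
a,b=pickle.load(open("s0.pkl","rb"))
R=np.array([[.903,.429,0],[.429,-.903,0],[0,0,-1]]);p=np.array([.2682,-.5637,.1865])
for k in(-.0435,.0435):
  for x in(-.0095,.0095):
    for t in (0,.015): print(k,x,t,np.round(proj(a,p+R@[x,k+np.sign(k)*t,0]),1), "z+.02",np.round(proj(a,p+R@[x,k+np.sign(k)*t,-.02]),1))
I=a["pixels"].max(2)
print(I[26:66:2,190:252:2])
E
```

```text
-0.0435 -0.0095 0 [233.4  63.5] z+.02 [233.2  58.5]
-0.0435 -0.0095 0.015 [236.9  64.5] z+.02 [236.7  59.5]
-0.0435 0.0095 0 [230.8  65.7] z+.02 [230.6  60.7]
-0.0435 0.0095 0.015 [234.3  66.7] z+.02 [234.1  61.6]
0.0435 -0.0095 0 [213.6  58.2] z+.02 [213.3  53.2]
0.0435 -0.0095 0.015 [210.3  57.3] z+.02 [209.9  52.3]
0.0435 0.0095 0 [210.9  60.3] z+.02 [210.5  55.3]
0.0435 0.0095 0.015 [207.6  59.4] z+.02 [207.1  54.4]
[[ 43 118   5   4  11  58  57  54  40  19  13  11  13   7  10   4   4   7
    8   3   7  11  10  18  14  10  17  30  37  29  83]
 [ 42 123 102   7  20  26  30  37  36  41  50  55  50  28  14  16  11  10
   12   5  24  29  23  20  15  16  14  12  13  16  84]
 [ 38 130 118  10  10  15  14  47  21  12  10 119 118 101  80  97 107  78
   25  10  13  19  31  23  28  33  13   7   6  39  82]
 [ 39 129 123  13  11  13  10  60  38  39  38  92 118 135 138 138 137 135
  106  78  68  15  20  26  22   8   6   5  13  81  83]
 [ 40 102 126 104 106  77  29  18   4  12  18  42  37  45  60  92 107 139
  105  61  16  12  19  13  14  10   9   4  16  85  83]
 [ 39  80 127 128 127 129  90  
[... 1204 characters left out ...]
  182  87  83   3   4  63  90  86  86  86  86  86  87]
 [ 59  67  72  77  79  79  82  62  58  67 166 171 187 193 191 185 185 191
  190  87  81   9  36  79  90  87  87  87  85  77 154]
 [ 77  78  77  81  80  80 123  98  59  72 192 187 179 176 193 200 203 204
  201  85  85  70  85  88  85  86  74 163 154 168 166]
 [ 79  81  82 120 168 182 195 149  55  67 179 188 193 195 188 197 205 204
  198  39  85  88  86  87 139 157 170 165 167 166 166]
 [128 177 191 204 197 190 185 165  57  62 190 193 195 200 197 190 189 203
  201   2  22 140 158 167 165 172 168 168 166 163 166]
 [204 203 203 199 193 187 185 188  53  60 196 198 200 200 201 199 194 187
  185 146 168 167 169 169 170 167 166 169 169 169 163]]
```

```bash
python3 - <<'E'
from h import *
import pickle
w=pickle.load(open("w1.pkl","rb"))
R=np.array([[.903,.43,0],[.43,-.903,0],[0,0,-1]]);p=np.array([.4696,.1555,.2273])
for k in(-.0435,.0435):
  for x in(-.0095,.0095):
    print(k,x,[np.round(np.array(proj(w,p+R@[x,k,z]))*1.5625) for z in(0,-.015,-.03)])
E
```

```text
-0.0435 -0.0095 [array([307., 362.]), array([301., 374.]), array([293., 388.])]
-0.0435 0.0095 [array([305., 325.]), array([299., 335.]), array([291., 347.])]
0.0435 -0.0095 [array([482., 362.]), array([489., 374.]), array([496., 388.])]
0.0435 0.0095 [array([484., 326.]), array([491., 335.]), array([499., 347.])]
```

The visible finger ends project about 28 mm above the reported TCP in both cameras. I'll descend to a height that is safe either way and check by touch.

Emit:
play_rows(targets=[{"dx":0.2,"dy":0.1,"dz":1,"yaw":0},{"dx":0,"dy":0,"dz":1,"yaw":0},{"dx":0,"dy":0,"dz":1,"yaw":0},{"dx":0,"dy":0,"dz":1,"yaw":0},{"dx":0,"dy":0,"dz":1,"yaw":0},{"dx":0,"dy":0,"dz":1,"yaw":0},{"dx":0,"dy":0,"dz":1,"yaw":0},{"dx":0,"dy":0,"dz":1,"yaw":0},{"dx":0,"dy":0,"dz":1,"yaw":0},{"dx":0,"dy":0,"dz":0.3,"yaw":0}])

```text
t: 5.17
ee_pos: [0.5421, 0.1907, 0.0922]
orientation: [[-0.342, 0.94, -0.003], [0.94, 0.342, -0.0], [0.001, -0.003, -1.0]]
contact_force: [0.2, -0.2, 0.6]
width: 0.055
grasp_force: 0.0
```

Emit:
play_rows(targets=[{"dx":0,"dy":0,"dz":0,"yaw":0},{"dx":0,"dy":0,"dz":0,"yaw":0},{"dx":0,"dy":0,"dz":0,"yaw":0},{"dx":0,"dy":0,"dz":0,"yaw":0},{"dx":0,"dy":0,"dz":0,"yaw":0},{"dx":0,"dy":0,"dz":0,"yaw":0},{"dx":0,"dy":0,"dz":0,"yaw":0},{"dx":0,"dy":0,"dz":0,"yaw":0},{"dx":0,"dy":0,"dz":0,"yaw":0},{"dx":0,"dy":0,"dz":0,"yaw":0}], fingers=0, grip_force=10)

```text
t: 6.0
ee_pos: [0.5394, 0.1897, 0.0943]
orientation: [[-0.343, 0.939, -0.008], [0.939, 0.343, -0.003], [0.0, -0.008, -1.0]]
contact_force: [-6.0, -3.8, 5.9]
width: 0.0183
grasp_force: 10.0
```

```bash
python3 - <<'E'
from h import *
s=st();a=snap("scene");x,y,h=294,225,45
cv2.imwrite("pics/g2.png",cv2.resize(cv2.cvtColor(a["pixels"][y-h:y+h,x-h:x+h],cv2.COLOR_RGB2BGR),(500,500)))
E
```

```text
t 6.0 p [0.5394 0.1897 0.0943] psi 1.9209 w 0.0183 gf 10.0 F [-6.  -3.8  5.9] q [ 0.14  0.58  1.65 -0.    0.92 -0.21]
```

View pics/g2.png

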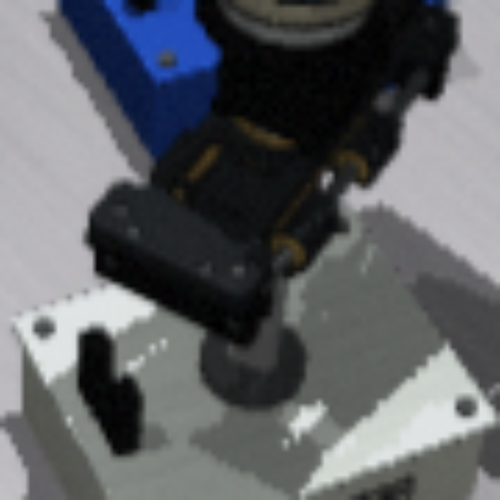

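The fingers hold the shaft on its flat: width about 19 mm with the pads square. The visible finger ends sit above the ring at about (245,340) in the crop. I'll relieve the sideways load, firm the grip and turn clockwise.

Emit:
play_rows(targets=[{"dx":0,"dy":-0.1,"dz":0,"yaw":0},{"dx":0,"dy":-0.1,"dz":0,"yaw":0},{"dx":0,"dy":-0.1,"dz":0,"yaw":0},{"dx":0,"dy":0,"dz":0,"yaw":0},{"dx":0,"dy":0,"dz":0,"yaw":0},{"dx":0,"dy":0,"dz":0,"yaw":0},{"dx":0,"dy":0,"dz":0,"yaw":0},{"dx":0,"dy":0,"dz":0,"yaw":0},{"dx":0,"dy":0,"dz":0,"yaw":0},{"dx":0,"dy":0,"dz":0,"yaw":0}], fingers=0, grip_force=30)

```text
t: 6.88
ee_pos: [0.5397, 0.1898, 0.0943]
orientation: [[-0.342, 0.94, -0.002], [0.94, 0.342, -0.0], [0.0, -0.002, -1.0]]
contact_force: [-4.9, -2.1, 3.9]
width: 0.0174
grasp_force: 30.0
```

Emit:
play_rows(targets=[{"dx":0.014,"dy":0,"dz":0,"yaw":0.057},{"dx":0.014,"dy":0,"dz":0,"yaw":0.057},{"dx":0.014,"dy":0,"dz":0,"yaw":0.057},{"dx":0.014,"dy":0,"dz":0,"yaw":0.057},{"dx":0.014,"dy":0,"dz":0,"yaw":0.057},{"dx":0.014,"dy":0,"dz":0,"yaw":0.057},{"dx":0.014,"dy":0,"dz":0,"yaw":0.057},{"dx":0.014,"dy":0,"dz":0,"yaw":0.057},{"dx":0.014,"dy":0,"dz":0,"yaw":0.057},{"dx":0.014,"dy":0,"dz":0,"yaw":0.057}])

```text
t: 7.72
ee_pos: [0.54, 0.191, 0.0943]
orientation: [[0.222, 0.975, -0.001], [0.975, -0.222, -0.001], [-0.001, -0.001, -1.0]]
contact_force: [-4.0, -2.9, 5.0]
width: 0.0173
grasp_force: 30.0
```

Emit:
play_rows(targets=[{"dx":0,"dy":0,"dz":0,"yaw":0},{"dx":0,"dy":0,"dz":0,"yaw":0},{"dx":0,"dy":0,"dz":0,"yaw":0},{"dx":0,"dy":0,"dz":0,"yaw":0},{"dx":0,"dy":0,"dz":0,"yaw":0},{"dx":0,"dy":0,"dz":0,"yaw":0},{"dx":0,"dy":0,"dz":0,"yaw":0},{"dx":0,"dy":0,"dz":0,"yaw":0},{"dx":0,"dy":0,"dz":0,"yaw":0},{"dx":0,"dy":0,"dz":0,"yaw":0}])

```text
t: 8.55
ee_pos: [0.54, 0.191, 0.0943]
orientation: [[0.218, 0.976, -0.001], [0.976, -0.218, -0.0], [-0.001, -0.001, -1.0]]
contact_force: [-3.6, -2.9, 4.8]
width: 0.0172
grasp_force: 29.9
```

```bash
python3 -c "
from h import *
for i in range(3): snap('top');s=st()
print(s['torque'])"
```

```text
t 8.6 p [0.54   0.191  0.0943] psi 1.3513 w 0.0172 gf 29.9 F [-4.6 -3.3  4.4] q [ 0.15  0.58  1.65 -0.    0.91  0.36]
t 8.65 p [0.54   0.191  0.0943] psi 1.3513 w 0.0176 gf 29.9 F [-3.2 -2.3  3.4] q [ 0.15  0.58  1.65 -0.    0.91  0.37]
t 8.7 p [0.54   0.191  0.0943] psi 1.3512 w 0.0177 gf 29.9 F [-4.2 -3.5  4. ] q [ 0.15  0.58  1.65 -0.    0.91  0.37]
[-0.49537699  0.79340779 -0.03071874]
```

Emit:
play_rows(targets=[{"dx":0,"dy":0,"dz":0,"yaw":0},{"dx":0,"dy":0,"dz":0,"yaw":0},{"dx":0,"dy":0,"dz":0,"yaw":0},{"dx":0,"dy":0,"dz":0,"yaw":0},{"dx":0,"dy":0,"dz":-2.5,"yaw":0},{"dx":0,"dy":0,"dz":-3.5,"yaw":0},{"dx":0,"dy":0,"dz":-3.5,"yaw":0},{"dx":0,"dy":0,"dz":-3.5,"yaw":0},{"dx":0,"dy":0,"dz":0,"yaw":0.12},{"dx":0,"dy":0,"dz":0,"yaw":0.12}], fingers=6)

```text
t: 9.53
ee_pos: [0.5433, 0.1921, 0.2277]
orientation: [[0.449, 0.893, 0.009], [0.893, -0.45, 0.002], [0.006, 0.007, -1.0]]
contact_force: [-1.0, 0.1, -0.3]
width: 0.0598
grasp_force: 0.0
```

Emit:
play_rows(targets=[{"dx":0,"dy":0,"dz":0,"yaw":0.11},{"dx":-3.55,"dy":1.38,"dz":0,"yaw":0},{"dx":-3.55,"dy":1.38,"dz":0,"yaw":0},{"dx":-3.55,"dy":1.38,"dz":0,"yaw":0},{"dx":-3.55,"dy":1.38,"dz":0,"yaw":0},{"dx":-3.55,"dy":1.38,"dz":0,"yaw":0},{"dx":-3.55,"dy":1.38,"dz":0,"yaw":0},{"dx":-3.55,"dy":1.38,"dz":0,"yaw":0},{"dx":-3.55,"dy":1.38,"dz":0,"yaw":0},{"dx":-3.55,"dy":1.38,"dz":0,"yaw":0}], fingers=8.7)

```text
t: 10.37
ee_pos: [0.4725, -0.1467, 0.2246]
orientation: [[0.54, 0.842, 0.003], [0.842, -0.54, -0.001], [0.001, 0.003, -1.0]]
contact_force: [0.9, -0.8, 0.8]
width: 0.0872
grasp_force: 0.0
```

Emit:
play_rows(targets=[{"dx":-3.55,"dy":1.38,"dz":0,"yaw":0},{"dx":-3.55,"dy":1.38,"dz":0,"yaw":0},{"dx":-3.55,"dy":1.38,"dz":0,"yaw":0},{"dx":-3.55,"dy":1.38,"dz":0,"yaw":0},{"dx":0,"dy":0,"dz":2,"yaw":0},{"dx":0,"dy":0,"dz":2,"yaw":0},{"dx":0,"dy":0,"dz":1,"yaw":0},{"dx":0,"dy":0,"dz":0,"yaw":0},{"dx":0,"dy":0,"dz":0,"yaw":0},{"dx":0,"dy":0,"dz":0,"yaw":0}])

```text
t: 11.2
ee_pos: [0.4428, -0.2941, 0.1751]
orientation: [[0.54, 0.842, 0.002], [0.842, -0.54, -0.001], [-0.0, 0.002, -1.0]]
contact_force: [-0.2, -0.9, 0.3]
width: 0.0868
grasp_force: 0.0
```

```bash
python3 - <<'E'
from h import *
import pickle
st();s=snap("scene");I=np.mean([snap("scene")["pixels"].astype(float) for i in range(4)],0).mean(2)
for z in(.125,.118,.112,.105,.1,.095):
    u,v=proj(s,[.5418,.190,z]);r=int(round(v))
    print(z,round(u,1),round(v,1),I[r,int(u)-9:int(u)+10].astype(int))
w=snap("wrist");pickle.dump(w,open("w3.pkl","wb"))
print(proj(w,[.482,-.232,.046]))
cv2.imwrite("pics/w3.png",cv2.resize(cv2.cvtColor(w["pixels"],cv2.COLOR_RGB2BGR),(800,600),interpolation=cv2.INTER_CUBIC))
E
```

```text
t 11.2 p [ 0.4428 -0.2941  0.1751] psi 1.0008 w 0.0868 gf 0.0 F [-0.2 -0.9  0.3] q [-0.8   0.42  1.68  0.    1.04 -0.23]
0.125 294.9 232.2 [214 213 215 213 214 207 106  55  58  81 139 172 170 138  99 113 215 214
 214]
0.118 294.7 234.0 [215 212 214 214 213 206  91  55  55  55  66  81  76  63  74 169 214 214
 214]
0.112 294.5 235.5 [213 214 214 214 215 206  70  55  54  55  57  66  64  61  77 179 213 214
 214]
0.105 294.3 237.2 [215 214 210 169 139 113  56  55  55  54  59  66  62  58  85 210 214 213
 214]
0.1 294.2 238.4 [214 210 169  99  72  67  54  56  54  55  61  65  62  59  78 160 195 213
 214]
0.095 294.0 239.7 [186 100  74  72  73  64  54  54  55  55  63  62  62  58  56  62  70 129
 214]
(np.float64(251.98053950394942), np.float64(122.003339105155))
```

View pics/w3.png

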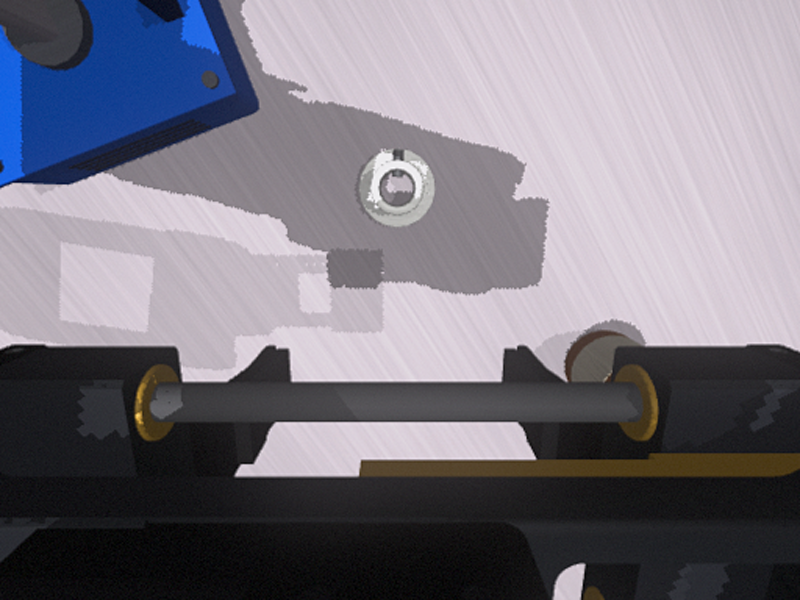

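The pulley is at (398,186) in the 800-px view, with its dark set-screw pointing straight up the image at (400,153). The bottle is at lower right (610,355), outside the path. The scene shading puts the flat's edge at mid-shaft, as expected for a squared shaft.

```bash
python3 - <<'E'
from h import *
import pickle
w=pickle.load(open("w3.pkl","rb"));a,b=pickle.load(open("s0.pkl","rb"))
I=np.mean([snap("wrist")["pixels"].astype(float) for i in range(3)],0)
g=I.mean(2);c=g[92:150,224:284];print(c[::2,::2].astype(int))
# outer rim: brighter than shadow
bl=I[92:150,224:284,0]-I[92:150,224:284,2]
m=((I[92:150,224:284,1]-I[92:150,224:284,0])>-3).astype(np.uint8)
cn=max(cv2.findContours(m,cv2.RETR_EXTERNAL,cv2.CHAIN_APPROX_NONE)[0],key=cv2.contourArea)
e=cv2.fitEllipse(cn);print("rim",e,cv2.contourArea(cn));u,v=e[0][0]+224,e[0][1]+92
print("rim centre world",onz(w,u,v,.014),onz(w,u,v,.010))
print("bottle",onz(b,586*.64,268*.64,.07),onz(b,597*.64,263*.64,.15))
E
```

```text
[[134 135 131 130 128 134 130 132 135 135 134 133 133 136 133 134 137 133
  137 136 135 134 138 137 135 138 138 134 137 135]
 [132 133 135 129 130 131 132 132 134 136 132 131 133 132 138 132 132 136
  135 134 136 134 135 137 136 138 138 137 134 136]
 [130 132 134 132 129 130 133 130 132 131 206 168 181 187  82  85  87 123
  184 164 129 134 134 137 136 134 139 138 135 136]
 [133 130 133 136 129 131 131 133 126 188 234 237 234 225  68  81  81 117
  187 189 186 150 133 134 139 133 138 137 138 135]
 [133 132 132 133 134 129 127 111 190 239 236 236 236 240  79 102  77 122
  190 186 184 189 180 131 134 137 134 139 138 136]
 [132 133 131 133 136 133 126 180 210 237 236 237 238 211 115 196 140 120
  185 184 227 178 183 178 132 138 135 136 138 138]
 [133 133 133 133 135 120 185 189 213 237 238 210 232 237 238 237 239 239
  230 196 211 240 222 187 180 131 138 134 139 137]
 [133 132 134 129 107 155 179 179 231 234 224 237 236 237 239 240 239 237
  237 238 220 198 216 232 232 205 136 136 134 138]
 [136 133 132 129 115 183 183 144 237 228 236 238 239 175 136 125 142 184
  240 238 237 229 187 240 
[... 2117 characters left out ...]
135 132 136 137 134 133 136 134]
 [136 135 135 135 134 134 136 138 135 135 128 140 134 157 178 181 174 152
  152 134 132 134 134 134 133 135 134 134 134 136]
 [139 134 135 132 135 133 138 136 137 134 137 136 135 134 133 128 132 132
  138 132 134 132 134 137 132 136 136 134 133 136]
 [137 137 134 136 134 135 133 136 138 136 137 136 136 134 136 134 134 135
  133 138 132 133 133 135 136 133 136 135 134 134]]
rim ((29.890785217285156, 27.765979766845703), (47.404502868652344, 49.11571502685547), 0.22310413420200348) 1826.5
rim centre world [ 0.48562872 -0.23069915  0.014     ] [ 0.4856815  -0.23064997  0.01      ]
bottle [ 0.55445319 -0.4625918   0.07      ] [ 0.55640276 -0.46751215  0.15      ]
```

Emit:
play_rows(targets=[{"dx":3.73,"dy":0.11,"dz":0,"yaw":0},{"dx":3.73,"dy":0.11,"dz":0,"yaw":0},{"dx":0,"dy":0,"dz":2,"yaw":0},{"dx":0,"dy":0,"dz":2,"yaw":0},{"dx":0,"dy":0,"dz":2,"yaw":0},{"dx":0,"dy":0,"dz":2,"yaw":0},{"dx":0,"dy":0,"dz":2,"yaw":0},{"dx":0,"dy":0,"dz":1.5,"yaw":0},{"dx":0,"dy":0,"dz":0,"yaw":0},{"dx":0,"dy":0,"dz":0,"yaw":0}])

```text
t: 12.48
ee_pos: [0.4836, -0.2321, 0.0587]
orientation: [[0.54, 0.841, -0.001], [0.841, -0.54, 0.001], [0.0, -0.002, -1.0]]
contact_force: [0.6, -0.4, -0.4]
width: 0.0871
grasp_force: 0.0
```

```bash
python3 - <<'E'
from h import *
for i in range(4): snap("top");s=st()
p=s["ee_pos"];print("to go",totool(s,[.485-p[0],-.2325-p[1],.018-p[2]]))
E
```

```text
t 12.5333 p [ 0.4843 -0.2326  0.0596] psi 0.9998 w 0.0869 gf 0.0 F [-0.1 -1.2  0.7] q [-0.66  0.6   1.76  0.    0.78 -0.08]
t 12.5833 p [ 0.4847 -0.2329  0.0601] psi 0.9998 w 0.0867 gf 0.0 F [ 0.3 -0.5 -0.8] q [-0.66  0.6   1.76  0.    0.78 -0.08]
t 12.6333 p [ 0.4848 -0.233   0.0604] psi 0.9998 w 0.0866 gf 0.0 F [ 0.6  0.9 -0.1] q [-0.66  0.6   1.76 -0.    0.78 -0.08]
t 12.6833 p [ 0.4848 -0.233   0.0605] psi 0.9998 w 0.0872 gf 0.0 F [ 0.3 -0.2  0.1] q [-0.66  0.6   1.76  0.    0.78 -0.08]
to go [ 0.05 -0.02  4.25]
```

Emit:
play_rows(targets=[{"dx":0,"dy":0,"dz":1,"yaw":0},{"dx":0,"dy":0,"dz":1,"yaw":0},{"dx":0,"dy":0,"dz":1,"yaw":0},{"dx":0,"dy":0,"dz":0.6,"yaw":0},{"dx":0,"dy":0,"dz":0.3,"yaw":0},{"dx":0,"dy":0,"dz":0.3,"yaw":0},{"dx":0,"dy":0,"dz":0,"yaw":0},{"dx":0,"dy":0,"dz":0,"yaw":0},{"dx":0,"dy":0,"dz":0,"yaw":0},{"dx":0,"dy":0,"dz":0,"yaw":0}])

```text
t: 13.52
ee_pos: [0.4843, -0.2326, 0.0176]
orientation: [[0.54, 0.841, 0.001], [0.841, -0.54, -0.001], [-0.0, 0.001, -1.0]]
contact_force: [-0.3, -0.1, 0.1]
width: 0.087
grasp_force: 0.0
```

Emit:
play_rows(targets=[{"dx":0,"dy":0,"dz":0,"yaw":0},{"dx":0,"dy":0,"dz":0,"yaw":0},{"dx":0,"dy":0,"dz":0,"yaw":0},{"dx":0,"dy":0,"dz":0,"yaw":0},{"dx":0,"dy":0,"dz":0,"yaw":0},{"dx":0,"dy":0,"dz":0,"yaw":0},{"dx":0,"dy":0,"dz":0,"yaw":0},{"dx":0,"dy":0,"dz":0,"yaw":0},{"dx":0,"dy":0,"dz":0,"yaw":0},{"dx":0,"dy":0,"dz":0,"yaw":0}], fingers=0, grip_force=40)

```text
t: 14.35
ee_pos: [0.484, -0.2323, 0.0172]
orientation: [[0.54, 0.841, -0.0], [0.841, -0.54, 0.0], [0.0, -0.0, -1.0]]
contact_force: [-0.7, 0.2, -0.6]
width: 0.0282
grasp_force: 0.0
```

```bash
python3 - <<'E'
from h import *
for i in range(2): s0=snap("scene");s=st()
s=s0;x,y,h=225,160,45
cv2.imwrite("pics/g3.png",cv2.resize(cv2.cvtColor(s["pixels"][y-h:y+h,x-h:x+h],cv2.COLOR_RGB2BGR),(500,500)))
E
```

```text
t 14.4 p [ 0.484  -0.2324  0.0172] psi 0.9998 w 0.0241 gf 0.0 F [ 0.2  0.9 -0.5] q [-0.66  0.67  1.79  0.    0.68 -0.08]
t 14.45 p [ 0.4839 -0.2323  0.0172] psi 0.9998 w 0.0204 gf 0.0 F [-0.3 -0.   0.1] q [-0.66  0.67  1.79 -0.    0.68 -0.08]
```

The fingers closed past 40 mm with no force, so the real tips are more than 28 mm above the reported TCP, as the pictures suggested. I'll reopen and descend further, guarding on contact force.

Emit:
play_rows(targets=[{"dx":0,"dy":0,"dz":0,"yaw":0},{"dx":0,"dy":0,"dz":0,"yaw":0},{"dx":0,"dy":0,"dz":0,"yaw":0},{"dx":0,"dy":0,"dz":0,"yaw":0},{"dx":0,"dy":0,"dz":0,"yaw":0},{"dx":0,"dy":0,"dz":0,"yaw":0},{"dx":0,"dy":0,"dz":0,"yaw":0},{"dx":0,"dy":0,"dz":0,"yaw":0},{"dx":0,"dy":0,"dz":0,"yaw":0},{"dx":0,"dy":0,"dz":0,"yaw":0}], fingers=6.5)

```text
t: 15.28
ee_pos: [0.484, -0.2324, 0.0173]
orientation: [[0.54, 0.841, 0.0], [0.841, -0.54, 0.0], [0.0, 0.0, -1.0]]
contact_force: [0.4, 1.2, 0.7]
width: 0.0646
grasp_force: 0.0
```

```bash
python3 - <<'E'
from h import *
s0=snap("scene");s=st();s=s0;x,y,h=225,155,40
cv2.imwrite("pics/g3.png",cv2.resize(cv2.cvtColor(s["pixels"][y-h:y+h,x-h:x+h],cv2.COLOR_RGB2BGR),(560,560)))
print([((np.array(proj(s,P))-[185,115])*7).round() for P in([.485,-.232,.046],[.485,-.232,.0],[.484+.0325*.841,-.232-.0325*.54,.017],[.484-.0325*.841,-.232+.0325*.54,.017])])
E
```

```text
t 15.3333 p [ 0.484  -0.2323  0.0172] psi 0.9998 w 0.0648 gf 0.0 F [-0.8  0.1  0.6] q [-0.66  0.67  1.79  0.    0.68 -0.08]
[array([271., 310.]), array([276., 383.]), array([208., 358.]), array([344., 353.])]
```

View pics/g3.png

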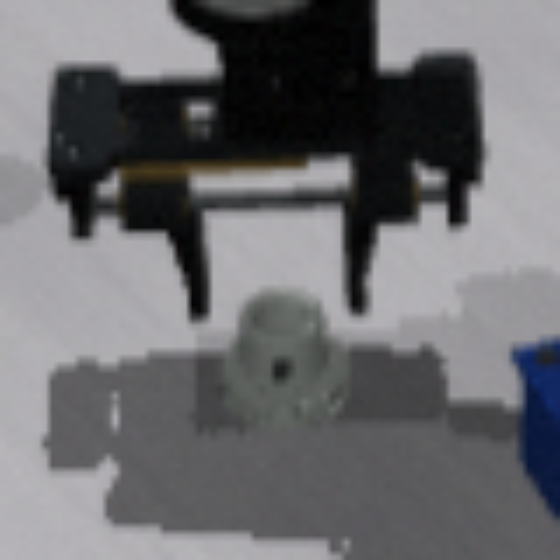

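The open finger tips, at (198,318) and (358,312) in the crop, sit just above the hub top at (282,300). That puts the true tips about 30 mm above the reported TCP. Centring over the hub is good.

Emit:
play_rows(targets=[{"dx":0,"dy":0,"dz":0.5,"yaw":0},{"dx":0,"dy":0,"dz":0.5,"yaw":0},{"dx":0,"dy":0,"dz":0.5,"yaw":0},{"dx":0,"dy":0,"dz":0.4,"yaw":0},{"dx":0,"dy":0,"dz":0.4,"yaw":0},{"dx":0,"dy":0,"dz":0.2,"yaw":0},{"dx":0,"dy":0,"dz":0,"yaw":0},{"dx":0,"dy":0,"dz":0,"yaw":0},{"dx":0,"dy":0,"dz":0,"yaw":0},{"dx":0,"dy":0,"dz":0,"yaw":0}])

```text
t: 16.17
ee_pos: [0.4842, -0.2325, -0.0075]
orientation: [[0.54, 0.841, 0.0], [0.841, -0.54, -0.0], [-0.0, 0.0, -1.0]]
contact_force: [-1.5, -0.6, -0.4]
width: 0.065
grasp_force: 0.0
```

Emit:
play_rows(targets=[{"dx":0,"dy":0,"dz":0.1,"yaw":0},{"dx":0,"dy":0,"dz":0.1,"yaw":0},{"dx":0,"dy":0,"dz":0.1,"yaw":0},{"dx":0,"dy":0,"dz":0.1,"yaw":0},{"dx":0,"dy":0,"dz":0,"yaw":0},{"dx":0,"dy":0,"dz":0,"yaw":0},{"dx":0,"dy":0,"dz":0,"yaw":0},{"dx":0,"dy":0,"dz":0,"yaw":0},{"dx":0,"dy":0,"dz":0,"yaw":0},{"dx":0,"dy":0,"dz":0,"yaw":0}])

```text
t: 17.0
ee_pos: [0.484, -0.2324, -0.0117]
orientation: [[0.54, 0.841, 0.0], [0.841, -0.54, -0.0], [-0.0, 0.0, -1.0]]
contact_force: [-0.4, -0.8, 0.0]
width: 0.0649
grasp_force: 0.0
```

No contact with the rim yet. Closing on the hub.

Emit:
play_rows(targets=[{"dx":0,"dy":0,"dz":0,"yaw":0},{"dx":0,"dy":0,"dz":0,"yaw":0},{"dx":0,"dy":0,"dz":0,"yaw":0},{"dx":0,"dy":0,"dz":0,"yaw":0},{"dx":0,"dy":0,"dz":0,"yaw":0},{"dx":0,"dy":0,"dz":0,"yaw":0},{"dx":0,"dy":0,"dz":0,"yaw":0},{"dx":0,"dy":0,"dz":0,"yaw":0},{"dx":0,"dy":0,"dz":0,"yaw":0},{"dx":0,"dy":0,"dz":0,"yaw":0}], fingers=0, grip_force=40)

```text
t: 17.83
ee_pos: [0.4836, -0.2321, -0.0118]
orientation: [[0.54, 0.841, -0.001], [0.841, -0.54, 0.0], [0.0, -0.001, -1.0]]
contact_force: [-0.5, 1.0, 0.1]
width: 0.0395
grasp_force: 40.0
```

```bash
python3 -c "
from h import *
st();snap('top');st()"
```

```text
t 17.8333 p [ 0.4836 -0.2321 -0.0118] psi 0.9999 w 0.0395 gf 40.0 F [-0.5  1.   0.1] q [-0.66  0.73  1.8  -0.    0.62 -0.08]
t 17.8833 p [ 0.4837 -0.2321 -0.0118] psi 0.9998 w 0.0393 gf 40.0 F [-1.   0.5  1.3] q [-0.66  0.73  1.8  -0.    0.62 -0.08]
```

Emit:
play_rows(targets=[{"dx":0,"dy":0,"dz":-0.7,"yaw":0},{"dx":0,"dy":0,"dz":-2.5,"yaw":0},{"dx":0,"dy":0,"dz":-3,"yaw":0},{"dx":0,"dy":0,"dz":-3,"yaw":0},{"dx":0,"dy":0,"dz":-3,"yaw":0},{"dx":0,"dy":0,"dz":-3,"yaw":0},{"dx":0,"dy":0,"dz":-2,"yaw":0},{"dx":0,"dy":0,"dz":-1,"yaw":0},{"dx":1.5,"dy":-0.75,"dz":0,"yaw":0},{"dx":3.1,"dy":-1.4,"dz":0,"yaw":0}])

```text
t: 18.72
ee_pos: [0.4917, -0.1853, 0.1709]
orientation: [[0.544, 0.839, 0.003], [0.839, -0.544, -0.004], [-0.002, 0.005, -1.0]]
contact_force: [0.9, 0.7, -3.1]
width: 0.0392
grasp_force: 40.0
```

Emit:
play_rows(targets=[{"dx":3.4,"dy":-1.6,"dz":0,"yaw":0},{"dx":3.4,"dy":-1.6,"dz":0,"yaw":0},{"dx":3.4,"dy":-1.6,"dz":0,"yaw":0},{"dx":3.4,"dy":-1.6,"dz":0,"yaw":0},{"dx":3.4,"dy":-1.6,"dz":0,"yaw":0},{"dx":3.4,"dy":-1.6,"dz":0,"yaw":0},{"dx":3.4,"dy":-1.6,"dz":0,"yaw":0},{"dx":3.4,"dy":-1.6,"dz":0,"yaw":0},{"dx":3.4,"dy":-1.6,"dz":0,"yaw":0},{"dx":3.4,"dy":-1.45,"dz":0,"yaw":0}])

```text
t: 19.55
ee_pos: [0.5398, 0.1916, 0.169]
orientation: [[0.54, 0.841, -0.003], [0.841, -0.54, -0.0], [-0.002, -0.002, -1.0]]
contact_force: [0.7, -0.4, -3.2]
width: 0.0391
grasp_force: 40.0
```

Emit:
play_rows(targets=[{"dx":0,"dy":0,"dz":0,"yaw":0.122},{"dx":0,"dy":0,"dz":0,"yaw":0.122},{"dx":0,"dy":0,"dz":0,"yaw":0.122},{"dx":0,"dy":0,"dz":0,"yaw":0.122},{"dx":0,"dy":0,"dz":0,"yaw":0.122},{"dx":0,"dy":0,"dz":0,"yaw":0.122},{"dx":0,"dy":0,"dz":0,"yaw":0.122},{"dx":0,"dy":0,"dz":0,"yaw":0.122},{"dx":0,"dy":0,"dz":0,"yaw":0.122},{"dx":0,"dy":0,"dz":0,"yaw":0.122}])

```text
t: 20.38
ee_pos: [0.5401, 0.1895, 0.1689]
orientation: [[0.974, -0.224, -0.003], [-0.224, -0.974, -0.0], [-0.003, 0.001, -1.0]]
contact_force: [-0.3, -0.1, -3.2]
width: 0.0394
grasp_force: 40.0
```

Emit:
play_rows(targets=[{"dx":0,"dy":0,"dz":0,"yaw":0},{"dx":0,"dy":0,"dz":0,"yaw":0},{"dx":0,"dy":0,"dz":0,"yaw":0},{"dx":0,"dy":0,"dz":0,"yaw":0},{"dx":0,"dy":0,"dz":0,"yaw":0},{"dx":0,"dy":0,"dz":0,"yaw":0},{"dx":0,"dy":0,"dz":0,"yaw":0},{"dx":0,"dy":0,"dz":0,"yaw":0},{"dx":0,"dy":0,"dz":0,"yaw":0},{"dx":0,"dy":0,"dz":0,"yaw":0}])

```text
t: 21.22
ee_pos: [0.5412, 0.1897, 0.1703]
orientation: [[0.976, -0.218, 0.0], [-0.218, -0.976, -0.0], [0.0, 0.0, -1.0]]
contact_force: [0.0, -1.3, -4.1]
width: 0.0392
grasp_force: 40.0
```

```bash
python3 - <<'E'
from h import *
a=snap("scene");s=st();p=s["ee_pos"];print("to go",totool(s,[.541-p[0],.190-p[1],.17-p[2]]))
x,y,h=294,215,45
cv2.imwrite("pics/g4.png",cv2.resize(cv2.cvtColor(a["pixels"][y-h:y+h,x-h:x+h],cv2.COLOR_RGB2BGR),(540,540),interpolation=cv2.INTER_CUBIC))
print("shaft top",(np.array(proj(a,[.542,.19,.136]))-[249,170])*6)
print("bore axis underside",(np.array(proj(a,[.542,.19,p[2]+.0118]))-[249,170])*6)
E
```

```text
t 21.2667 p [0.5412 0.1897 0.1703] psi -0.2201 w 0.0394 gf 40.0 F [-0.2 -0.1 -3.1] q [0.14 0.48 1.58 0.   1.08 1.93]
to go [-0.02 -0.03  0.03]
shaft top [276.58507862 356.39154674]
bore axis underside [284.57863602 282.59868504]
```

View pics/g4.png

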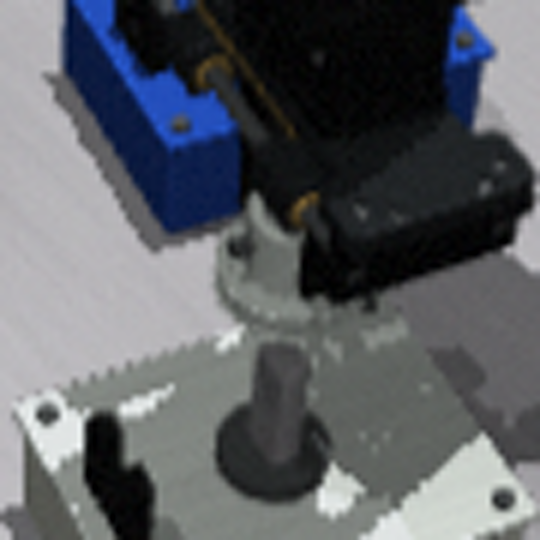

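The held pulley, with its screw at the left (237,245), sits above the shaft top (281,350) and is centred to within about 1.5 mm. Descending slowly under force watch.

Emit:
play_rows(targets=[{"dx":0,"dy":0,"dz":1.2,"yaw":0},{"dx":0,"dy":0,"dz":1.2,"yaw":0},{"dx":0,"dy":0,"dz":1.0,"yaw":0},{"dx":0,"dy":0,"dz":0.5,"yaw":0},{"dx":0,"dy":0,"dz":0.3,"yaw":0},{"dx":0,"dy":0,"dz":0.1,"yaw":0},{"dx":0,"dy":0,"dz":0.1,"yaw":0},{"dx":0,"dy":0,"dz":0,"yaw":0},{"dx":0,"dy":0,"dz":0,"yaw":0},{"dx":0,"dy":0,"dz":0,"yaw":0}])

```text
t: 22.1
ee_pos: [0.5415, 0.1898, 0.1267]
orientation: [[0.976, -0.218, 0.001], [-0.218, -0.976, 0.0], [0.001, -0.0, -1.0]]
contact_force: [0.7, -0.0, -4.5]
width: 0.0393
grasp_force: 40.0
```

Emit:
play_rows(targets=[{"dx":0,"dy":0,"dz":0.1,"yaw":0},{"dx":0,"dy":0,"dz":0.1,"yaw":0},{"dx":0,"dy":0,"dz":0.1,"yaw":0},{"dx":0,"dy":0,"dz":0.1,"yaw":0},{"dx":0,"dy":0,"dz":0,"yaw":0},{"dx":0,"dy":0,"dz":0,"yaw":0},{"dx":0,"dy":0,"dz":0,"yaw":0},{"dx":0,"dy":0,"dz":0,"yaw":0},{"dx":0,"dy":0,"dz":0,"yaw":0},{"dx":0,"dy":0,"dz":0,"yaw":0}])

```text
t: 22.93
ee_pos: [0.5412, 0.1897, 0.1223]
orientation: [[0.976, -0.218, 0.0], [-0.218, -0.976, 0.0], [0.0, -0.0, -1.0]]
contact_force: [0.4, 0.2, -4.3]
width: 0.0395
grasp_force: 40.0
```

Emit:
play_rows(targets=[{"dx":0,"dy":0,"dz":0.1,"yaw":0},{"dx":0,"dy":0,"dz":0.1,"yaw":0},{"dx":0,"dy":0,"dz":0.1,"yaw":0},{"dx":0,"dy":0,"dz":0.1,"yaw":0},{"dx":0,"dy":0,"dz":0.1,"yaw":0},{"dx":0,"dy":0,"dz":0,"yaw":0},{"dx":0,"dy":0,"dz":0,"yaw":0},{"dx":0,"dy":0,"dz":0,"yaw":0},{"dx":0,"dy":0,"dz":0,"yaw":0},{"dx":0,"dy":0,"dz":0,"yaw":0}])

```text
t: 23.77
ee_pos: [0.5412, 0.1897, 0.1173]
orientation: [[0.976, -0.218, 0.0], [-0.218, -0.976, 0.0], [0.0, -0.0, -1.0]]
contact_force: [0.3, -0.6, -4.2]
width: 0.0394
grasp_force: 40.0
```

Emit:
play_rows(targets=[{"dx":0,"dy":0,"dz":0.25,"yaw":0},{"dx":0,"dy":0,"dz":0.25,"yaw":0},{"dx":0,"dy":0,"dz":0.25,"yaw":0},{"dx":0,"dy":0,"dz":0.25,"yaw":0},{"dx":0,"dy":0,"dz":0.25,"yaw":0},{"dx":0,"dy":0,"dz":0.25,"yaw":0},{"dx":0,"dy":0,"dz":0.25,"yaw":0},{"dx":0,"dy":0,"dz":0,"yaw":0},{"dx":0,"dy":0,"dz":0,"yaw":0},{"dx":0,"dy":0,"dz":0,"yaw":0}])

```text
t: 24.6
ee_pos: [0.5413, 0.1897, 0.0998]
orientation: [[0.976, -0.218, 0.0], [-0.218, -0.976, 0.0], [0.0, -0.0, -1.0]]
contact_force: [0.1, 0.2, -3.5]
width: 0.0393
grasp_force: 40.0
```

Emit:
play_rows(targets=[{"dx":0,"dy":0,"dz":0.15,"yaw":0},{"dx":0,"dy":0,"dz":0.15,"yaw":0},{"dx":0,"dy":0,"dz":0.15,"yaw":0},{"dx":0,"dy":0,"dz":0.15,"yaw":0},{"dx":0,"dy":0,"dz":0,"yaw":0},{"dx":0,"dy":0,"dz":0,"yaw":0},{"dx":0,"dy":0,"dz":0,"yaw":0},{"dx":0,"dy":0,"dz":0,"yaw":0},{"dx":0,"dy":0,"dz":0,"yaw":0},{"dx":0,"dy":0,"dz":0,"yaw":0}])

```text
t: 25.43
ee_pos: [0.5412, 0.1897, 0.0938]
orientation: [[0.976, -0.218, 0.0], [-0.218, -0.976, 0.0], [0.0, -0.0, -1.0]]
contact_force: [0.7, -0.0, -3.8]
width: 0.0392
grasp_force: 40.0
```

Emit:
play_rows(targets=[{"dx":0,"dy":0,"dz":0.15,"yaw":0},{"dx":0,"dy":0,"dz":0.15,"yaw":0},{"dx":0,"dy":0,"dz":0.15,"yaw":0},{"dx":0,"dy":0,"dz":0.15,"yaw":0},{"dx":0,"dy":0,"dz":0,"yaw":0},{"dx":0,"dy":0,"dz":0,"yaw":0},{"dx":0,"dy":0,"dz":0,"yaw":0},{"dx":0,"dy":0,"dz":0,"yaw":0},{"dx":0,"dy":0,"dz":0,"yaw":0},{"dx":0,"dy":0,"dz":0,"yaw":0}], grip_force=55)

```text
t: 26.27
ee_pos: [0.5413, 0.1897, 0.0878]
orientation: [[0.976, -0.218, 0.0], [-0.218, -0.976, 0.0], [0.0, -0.0, -1.0]]
contact_force: [-0.4, 0.6, -3.6]
width: 0.0387
grasp_force: 55.0
```

Emit:
play_rows(targets=[{"dx":0,"dy":0,"dz":0.2,"yaw":0},{"dx":0,"dy":0,"dz":0.2,"yaw":0},{"dx":0,"dy":0,"dz":0.2,"yaw":0},{"dx":0,"dy":0,"dz":0.2,"yaw":0},{"dx":0,"dy":0,"dz":0.2,"yaw":0},{"dx":0,"dy":0,"dz":0.2,"yaw":0},{"dx":0,"dy":0,"dz":0.2,"yaw":0},{"dx":0,"dy":0,"dz":0.2,"yaw":0},{"dx":0,"dy":0,"dz":0,"yaw":0},{"dx":0,"dy":0,"dz":0,"yaw":0}])

```text
t: 27.1
ee_pos: [0.541, 0.1897, 0.0716]
orientation: [[0.976, -0.218, -0.0], [-0.218, -0.976, -0.0], [-0.0, 0.0, -1.0]]
contact_force: [-0.0, -0.6, -1.8]
width: 0.039
grasp_force: 55.0
```

Emit:
play_rows(targets=[{"dx":0,"dy":0,"dz":0.1,"yaw":0},{"dx":0,"dy":0,"dz":0.1,"yaw":0},{"dx":0,"dy":0,"dz":0.1,"yaw":0},{"dx":0,"dy":0,"dz":0.1,"yaw":0},{"dx":0,"dy":0,"dz":0.1,"yaw":0},{"dx":0,"dy":0,"dz":0,"yaw":0},{"dx":0,"dy":0,"dz":0,"yaw":0},{"dx":0,"dy":0,"dz":0,"yaw":0},{"dx":0,"dy":0,"dz":0,"yaw":0},{"dx":0,"dy":0,"dz":0,"yaw":0}])

```text
t: 27.93
ee_pos: [0.5413, 0.1897, 0.067]
orientation: [[0.976, -0.218, 0.0], [-0.218, -0.976, 0.0], [0.0, -0.0, -1.0]]
contact_force: [-0.9, 0.3, 1.6]
width: 0.0392
grasp_force: 55.0
```

Emit:
play_rows(targets=[{"dx":0,"dy":0,"dz":0.1,"yaw":0},{"dx":0,"dy":0,"dz":0.1,"yaw":0},{"dx":0,"dy":0,"dz":0.1,"yaw":0},{"dx":0,"dy":0,"dz":0.1,"yaw":0},{"dx":0,"dy":0,"dz":0,"yaw":0},{"dx":0,"dy":0,"dz":0,"yaw":0},{"dx":0,"dy":0,"dz":0,"yaw":0},{"dx":0,"dy":0,"dz":0,"yaw":0},{"dx":0,"dy":0,"dz":0,"yaw":0},{"dx":0,"dy":0,"dz":0,"yaw":0}])

```text
t: 28.77
ee_pos: [0.5413, 0.1897, 0.0632]
orientation: [[0.976, -0.218, 0.0], [-0.218, -0.976, 0.0], [0.0, -0.0, -1.0]]
contact_force: [-1.2, 0.3, 5.4]
width: 0.0388
grasp_force: 55.0
```

Emit:
play_rows(targets=[{"dx":0,"dy":0,"dz":0.1,"yaw":0},{"dx":0,"dy":0,"dz":0.1,"yaw":0},{"dx":0,"dy":0,"dz":0,"yaw":0},{"dx":0,"dy":0,"dz":0,"yaw":0},{"dx":0,"dy":0,"dz":0,"yaw":0},{"dx":0,"dy":0,"dz":0,"yaw":0},{"dx":0,"dy":0,"dz":0,"yaw":0},{"dx":0,"dy":0,"dz":0,"yaw":0},{"dx":0,"dy":0,"dz":0,"yaw":0},{"dx":0,"dy":0,"dz":0,"yaw":0}])

```text
t: 29.6
ee_pos: [0.5414, 0.1897, 0.0621]
orientation: [[0.976, -0.218, 0.001], [-0.218, -0.976, -0.0], [0.001, -0.0, -1.0]]
contact_force: [-3.1, -0.6, 11.9]
width: 0.0391
grasp_force: 55.0
```

```bash
python3 - <<'E'
from h import *
for i in range(3): snap("scene");s=st()
if s["contact_force"][2]>7 and s["grasp_force"]>20: print(env.sign_off())
E
```

```text
t 29.65 p [0.5414 0.1897 0.0621] psi -0.22 w 0.0392 gf 55.0 F [-3.5 -1.2 10.6] q [ 0.14  0.63  1.67 -0.    0.84  1.93]
t 29.7 p [0.5414 0.1897 0.0621] psi -0.2201 w 0.0392 gf 55.0 F [-4.  -1.  11.1] q [ 0.14  0.63  1.67 -0.    0.84  1.93]
t 29.75 p [0.5414 0.1897 0.0622] psi -0.2201 w 0.0389 gf 55.0 F [-3.5 -0.9 11.6] q [ 0.14  0.63  1.67 -0.    0.84  1.93]
the job is handed in; nothing more can be done
None
```

I turned the shaft's flat to the key guide, fitted the pulley with its set-screw over the flat and pressed the ring to its stop by force and height readings; I then handed the job in at about 30 s, still gripping the hub at 55 N and holding it down, but no verdict came back.

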